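# Collar on the post, lift arm held level above it

## Robot

A 7-joint arm with a two-finger parallel gripper is mounted at the origin on the work surface. World frame = base frame: x ahead of the robot, y to its left, z up, the work surface at z = 0. Lengths are in m, angles in rad, forces in N, time in s.
With the tool pointing down it reaches from about 0.4 to 0.85 m from the base axis. Payload 4.5 kg.
Tool frame: the origin (TCP) lies midway between the tips of the shut fingers; the grasp point (between the pads) lies 19 mm behind it; z points along the fingers, y is the line along which they close (so a half turn about z gives the same grasp; the last joint's range is limited). The gripper opens to 88 mm and grips with 3 to 60 N. Pads are 18 mm wide; open, the fingers measure 123 mm over their backs; the gripper's body (75 mm by 187 mm) begins 45 mm behind the grasp point.
Start: joints at [1.342, 0.689, -0.195, 1.565, 0.157, 0.902, -0.215], TCP at [0.162, -0.604, 0.239] pointing down, gripper open.
Joint ranges: [-3.01, 3.01], [-0.46, 2.08], [-1.47, 1.51], [0.13, 2.56], [-1, 4.14], [0.04, 2.09], [-2.66, 2.66]. Speed limits (rad/s): [2.57, 2.57, 3.14, 3.14, 3.14, 3.14, 3.14].

## Interface

Orientations are given as [roll, pitch, yaw] about the fixed x, y, z axes, in that order (R = Rz(yaw) Ry(pitch) Rx(roll)).
In Python, from workcell import get_obs, get_image, workorder gives the robot as it stands.
- The arm moves only by the tool move_arm, never from a script. Its argument "targets" is a list of rows, each an object with "delta_pos": the shift along the tool's x, y, z scaled (see below), a list of three; "delta_rot": the turn, a rotation vector about the tool's x, y, z scaled (see below), a list of three; "gripper": the opening, from 0 (shut) to 1 (fully open). A call has 1 to 20 rows; each row shifts and turns the commanded pose from where the row before left it, along the tool's axes as they then stand; what a row does not reach is not made up. The controller multiplies each number of a shift by 0.3 m and each number of a turn by pi rad. A row lasts 1/12 s, in which the tool goes at most 41.7 mm and 7.16 degrees, less where a joint would pass 70% of its speed; a pose out of reach is approached as far as the arm can. A call with a number of a shift or a turn outside -1 to 1 is refused whole. A call with a gripper value outside its range is refused whole. The fingers move at their own pace and stop on an object; "grip_force" is the grip in N (left out, the last holds). Time passes only in rows, so rows that do not move let the fingers close. It gives the time, the measured TCP pose, the force, the opening and the grip force at its end, in the units of the state.
- get_obs(): the state, without advancing time (a new reading comes with each control period).
- get_image(name): name is "scene" or "side" or "wrist"; returns a dict with "image" (384x512x3 uint8, red, green, blue), "camera_matrix" (3x3 intrinsics, pixels), "R" (3x3) and "t" (3): a world point X has camera coordinates R X + t; the wrist camera has in their place "hand_eye" (4x4, takes a point from camera to tool coordinates, whose origin is the TCP and whose axes are the flange's). Camera axes: x right, y down, z forward; pixel columns grow to the right and rows downward; lengths in m; the calibration is good to about 2 mm. The wrist camera is an equidistant fisheye: a pixel r from the principal point sees the ray r / f radians off the axis. A picture is of the moment at which its call begins: read the wrist's pose just before it. There is no depth.
- workorder.hand_in(): hands the job in; it is judged then, once.
The state is a dict: "time_s": time; "joints": joint angles; "dq": joint speeds; "effort": joint torques, N m; "tool_pos": TCP position; "orientation": TCP orientation; "force": force on the tool from outside, world axes, zero at the start; "moment": the same for the moment, N m; "opening": finger opening in m; "gripper_force": force on a finger pad.
Only numpy, scipy, OpenCV 4.12 (cv2) and the standard library are available. Lean on these libraries where they do the work, as an engineer would, in place of code of your own. Each camera call takes 0.05 s, during which the arm holds its last target. There are 200 camera calls.

## Task

Get the tablet tester's lift arm ready for fitting: first set the blue spacer collar over the thin brass pin so that it sits flat on top of the drive unit's post, and let go of it. Then pinch the lift arm's bar at its balance point (it is heavy at the hub end), lift it and hold it still and level with the hub centred over the post, clear above the collar by about two to six centimetres. Finish while still holding it there, with nothing but the gripper carrying it, and leave everything else on the bench where it stands.

Things in the scene. Friction and masses are not known exactly. Their poses are not given: they have to be found in the camera images.
- drive_unit: fixed white drive unit, a box 150 x 110 x 45 mm high (x, y, z of its frame) with a black panel on its -x face; an upright round steel post, 24 mm diameter, rises from the middle of its top. Origin: centre of its underside, on the bench; z up
- post_top (a point): centre of the flat top of the drive unit's post, 110 mm above the bench. A brass pin 9 mm in diameter stands on it and rises 14 mm further
- collar: loose blue plastic ring: 36 mm outside diameter, 18 mm bore, 24 mm tall, 30 g, standing flat on the bench, bore upright. Origin: centre of its underside; z up along the bore. Seated on the post it reaches from 110 to 134 mm above the bench
- lift_arm: loose offset arm, 0.4 kg, 263 mm long, lying flat: heavy dark steel hub at -x (42 mm dia, 30 mm tall, 18 mm upright bore), light bar along x (14 mm wide, from 14 to 30 mm above the underside), steel foot at +x (24 mm dia, 31 mm tall). Origin under the balance point, level with the undersides of hub and foot, 65 mm from the hub's axis, 165 mm from the foot's; x along the bar away from the hub, z up
- balance (a point): the balance point on the lift arm: middle of the bar's section, 22 mm above the underside, 65 mm from the hub's axis; the arm hangs level when pinched across the bar here
- hub (a point): centre of the underside of the lift arm's hub, on the axis of its bore (65 mm from the balance point, towards -x of the arm)
- beaker: loose glass beaker, 68 mm diameter, 90 mm tall; bystander. Origin: centre of its underside
- wash_bottle: loose white wash bottle with a red collar, 64 mm diameter, about 175 mm tall with its spout; bystander. Origin: centre of its underside
- jar: loose amber jar, 56 mm diameter, 75 mm tall; bystander. Origin: centre of its underside
- screwdriver: loose screwdriver lying on the bench; bystander. Origin: under its middle
- balance_scale: fixed white weighing scale, 200 x 170 mm, 59 mm tall, off to the right; bystander. Origin: centre of its underside
- parts_tray: fixed grey open tray, 160 x 220 x 35 mm, off to the left; bystander. Origin: centre of its underside

How it is judged:
By the outcome, as a careful person would: the job done as asked, in the order asked, and still so for the second after the job is handed in, while the arm keeps its last pose, push and grip.
It also fails if it takes over 64 s, if anything falls off the work surface, if the arm or the gripper's body presses on something with over 40 N, if the wrist force passes 120 N, or if a joint passes its speed limit or range.

## Working session

There is one attempt and no reset: what is moved stays moved. The work goes in short steps, Python scripts to look and compute and a tool call to move; the robot and the scene stay as the last step left them, time stands still between calls to the robot, and variables do not carry over. Pictures are saved under pics/ and viewed, at most 10 in all, crops included, and the job is handed in when it is done.

Besides the shell and the picture viewer there is one more tool, called in YAML: its name, and indented under it one key for each argument. move_arm: Moves the arm, as the interface text tells. Its arguments: {"type":"object","properties":{"targets":{"type":"array"},"grip_force":{"type":"number"}},"required":["targets"]}

```bash
mkdir -p pics; cat > h.py <<'E'
import numpy as np,cv2,json
from workcell import get_obs,get_image,workorder
def snap(n,f):
    o=get_obs(); d=get_image(n); cv2.imwrite('pics/'+f+'.png',d['image'][:,:,::-1]); 
    d['obs']=o; np.save('pics/'+f+'.npy',d,allow_pickle=True); return d
E
python3 - <<'E'
from h import *
o=get_obs(); print(o)
ims=[]
for n in('scene','side','wrist'):
    d=snap(n,n+'0'); ims.append(d['image'][:,:,::-1]); print(n,d['camera_matrix'],d.get('R'),d.get('t'),d.get('hand_eye'))
E
ls
```

```text
{'time_s': 0.0, 'joints': array([ 1.34178812,  0.68997917, -0.19448932,  1.56632553,  0.15731563,
        0.90249157, -0.2151149 ]), 'dq': array([ 4.97905868e-04, -1.25234749e-03, -1.49825822e-04,  5.92104926e-04,
        8.72510209e-06, -6.09224498e-04,  1.26143847e-03]), 'effort': array([-3.99291930e-04, -5.27555215e+01, -1.26682129e+00, -1.53427058e+01,
       -5.25901839e-02,  6.58555131e-03,  1.64054172e-04]), 'tool_pos': array([ 0.16214539, -0.602958  ,  0.23791734]), 'orientation': array([-3.13978732e+00,  1.58052449e-04,  2.62866241e-01]), 'force': array([ 0.5871007 , -0.30593385, -0.3887031 ]), 'moment': array([-0.04099995,  0.02756206,  0.04947881]), 'gripper_force': 0.0, 'opening': 0.08826567224977698}
scene [[497.98750306   0.         262.21507461]
 [  0.         497.98750306 190.36399204]
 [  0.           0.           1.        ]] [[ 0.79525894  0.60625904 -0.00363301]
 [ 0.36729172 -0.48654435 -0.7926988 ]
 [-0.48234843  0.62906643 -0.60960267]] [-0.41131287 -0.13031361  2.30858886] None
side [[370.02164346   0.         256.86572004]
 [  0.         370.02164346 190.84721176]
 [  0.           0.           1.        ]] [[-0.73349905 -0.67962331 -0.00955539]
 [-0.40719493  0.45064398 -0.79442576]
 [ 0.54421634 -0.57881963 -0.6072861 ]] [0.38763736 0.31429089 1.35820284] None
wrist [[297.31863964   0.         253.41762741]
 [  0.         297.31863964 193.4896394 ]
 [  0.           0.           1.        ]] None None [[ 8.30017577e-04 -9.66276011e-01 -2.57507244e-01  6.59493325e-02]
 [ 9.99999655e-01  8.12147788e-04  1.75755698e-04  2.64325368e-04]
 [ 3.93054240e-05 -2.57507301e-01  9.66276352e-01 -1.45898090e-01]
 [ 0.00000000e+00  0.00000000e+00  0.00000000e+00  1.00000000e+00]]
h.py
pics
```

View pics/scene0.png

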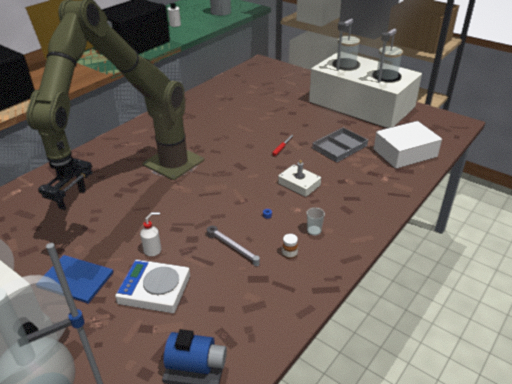

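View pics/side0.png

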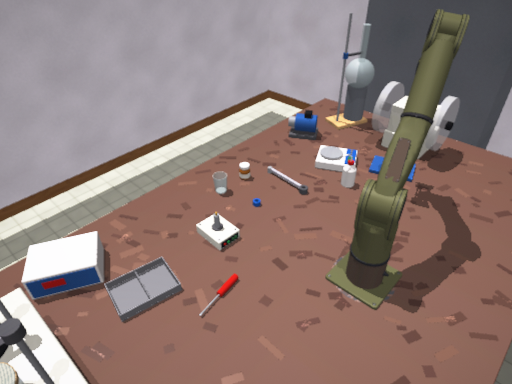

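The scene view shows the collar at (267,214), the post at (300,163), the hub at about (212,232) and the foot at (257,261). In the side view these are at (256,202), (216,214), (303,187) and (270,170).

```bash
cat >> h.py <<'E'
def ray(d,uv):
    K=d['camera_matrix']
    if 'R' in d and d['R'] is not None:
        v=np.linalg.solve(K,np.array([uv[0],uv[1],1.])); R=np.array(d['R']);t=np.array(d['t'])
        v=R.T@v; return -R.T@t, v/np.linalg.norm(v)
    from scipy.spatial.transform import Rotation as Ro
    p=np.array([(uv[0]-K[0,2])/K[0,0],(uv[1]-K[1,2])/K[1,1]]); r=np.linalg.norm(p)+1e-12
    v=np.array([*(p/r*np.sin(r)),np.cos(r)])
    H=np.array(d['hand_eye']); o=d['obs']; Rt=Ro.from_euler('xyz',o['orientation']).as_matrix()
    return Rt@H[:3,3]+o['tool_pos'], Rt@H[:3,:3]@v
def tri(rs):
    A=sum(np.eye(3)-np.outer(v,v) for c,v in rs); b=sum((np.eye(3)-np.outer(v,v))@c for c,v in rs)
    X=np.linalg.solve(A,b); return X,[1e3*np.linalg.norm((np.eye(3)-np.outer(v,v))@(X-c)) for c,v in rs]
def atz(r,z): c,v=r; return c+v*(z-c[2])/v[2]
def load(f): return np.load('pics/'+f+'.npy',allow_pickle=True).item()
def blue(d,box=None):
    h=cv2.cvtColor(d['image'],cv2.COLOR_RGB2HSV); m=((h[...,0]>105)&(h[...,0]<130)&(h[...,1]>150)&(h[...,2]>60)).astype(np.uint8)
    n,l,s,c=cv2.connectedComponentsWithStats(m); return [(s[i].tolist(),c[i].round(1).tolist()) for i in range(1,n) if s[i][4]>15]
E
python3 - <<'E'
from h import *
a,b=load('scene0'),load('side0')
print(blue(a));print(blue(b))
for n,p,q in [('collar',(267,213.5),(256,202)),('pin',(300,162),(216,213)),('hub',(212,231),(303,187)),('foot',(257,260),(270,170)),('beaker',(316,233),(222,192)),('jar',(290,254),(244,178)),('bottle',(152,252),(348,185))]:
    print(n,tri([ray(a,p),ray(b,q)]))
for n,f in(('a',a),('b',b)):
    im=f['image']; 
    c=im[130:280,190:340] if n=='a' else im[140:260,180:330]
    cv2.imwrite(f'pics/c{n}.png',cv2.resize(c,None,fx=4,fy=4,interpolation=cv2.INTER_CUBIC)[:,:,::-1])
A=cv2.imread('pics/ca.png');B=cv2.imread('pics/cb.png')
cv2.imwrite('pics/cab.png',cv2.resize(np.vstack([np.hstack([A,np.vstack([B,np.zeros((120,600,3),np.uint8)])])]),(800,400),interpolation=cv2.INTER_AREA))
E
```

```text
[([264, 210, 7, 8, 47], [266.9, 213.1]), ([60, 256, 52, 47, 1378], [83.6, 277.3]), ([119, 262, 28, 33, 281], [131.6, 279.2]), ([46, 267, 13, 16, 78], [52.1, 274.1]), ([69, 310, 14, 18, 123], [76.5, 320.0]), ([164, 333, 49, 41, 1250], [188.0, 354.3])]
[([344, 53, 4, 6, 16], [345.2, 55.4]), ([295, 114, 22, 18, 316], [305.4, 122.8]), ([347, 149, 4, 5, 16], [348.5, 151.2]), ([352, 150, 4, 10, 29], [353.7, 154.0]), ([370, 156, 14, 17, 151], [376.0, 164.3]), ([408, 164, 7, 17, 49], [411.1, 173.4]), ([253, 199, 7, 7, 44], [256.3, 201.9]), ([27, 268, 73, 30, 824], [65.4, 282.1])]
collar (array([ 0.57476446, -0.04406458,  0.01194498]), [np.float64(0.1668750841001178), np.float64(0.16687508410004467)])
pin (array([0.55785764, 0.20771335, 0.11701334]), [np.float64(1.4465732962778595), np.float64(1.446573296277944)])
hub (array([ 0.47685251, -0.2648063 ,  0.02386816]), [np.float64(1.3845435760883829), np.float64(1.3845435760881453)])
foot (array([ 0.69955145, -0.27717572,  0.01414594]), [np.float64(4.358650948264358), np.float64(4.358650948264318)])
beaker (array([ 0.77603402, -0.00725668, -0.011479  ]), [np.float64(7.815944216289516), np.float64(7.81594421628932)])
jar (array([ 0.76767929, -0.16076434, -0.00703578]), [np.float64(0.9993671408647887), np.float64(0.9993671408649691)])
bottle (array([ 0.34851982, -0.46103802, -0.00903324]), [np.float64(2.8599965313917166), np.float64(2.859996531391479)])
```

View pics/cab.png

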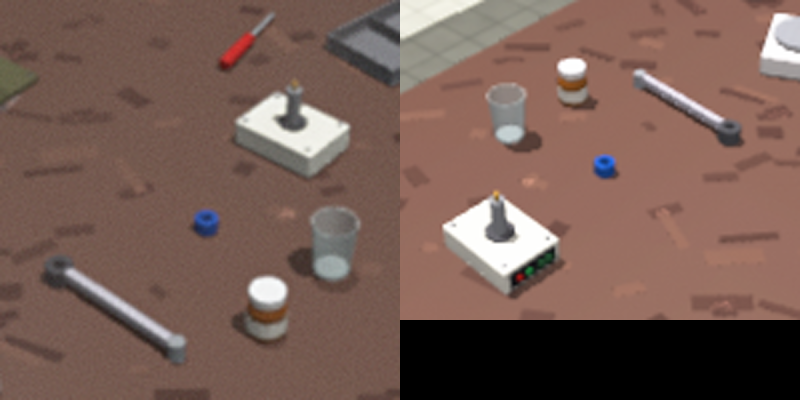

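The crops confirm these positions: the collar is a small ring, the pin is at the top of the post, and the dark end of the arm is the hub. Next I'll move over the arm for a closer look, keeping height so the path clears the bottle.

move_arm:
  targets:
    - {"delta_pos": [0, 0, 0], "delta_rot": [0, 0, 0.021], "gripper": 1}
    - {"delta_pos": [0, 0, 0], "delta_rot": [0, 0, 0.021], "gripper": 1}
    - {"delta_pos": [0, 0, 0], "delta_rot": [0, 0, 0.021], "gripper": 1}
    - {"delta_pos": [0, 0, 0], "delta_rot": [0, 0, 0.021], "gripper": 1}
    - {"delta_pos": [0.079, -0.07, 0], "delta_rot": [0, 0, 0], "gripper": 1}
    - {"delta_pos": [0.079, -0.07, 0], "delta_rot": [0, 0, 0], "gripper": 1}
    - {"delta_pos": [0.079, -0.07, 0], "delta_rot": [0, 0, 0], "gripper": 1}
    - {"delta_pos": [0.079, -0.07, 0], "delta_rot": [0, 0, 0], "gripper": 1}
    - {"delta_pos": [0.079, -0.07, 0], "delta_rot": [0, 0, 0], "gripper": 1}
    - {"delta_pos": [0.079, -0.07, 0], "delta_rot": [0, 0, 0], "gripper": 1}
    - {"delta_pos": [0.079, -0.07, 0], "delta_rot": [0, 0, 0], "gripper": 1}
    - {"delta_pos": [0.079, -0.07, 0], "delta_rot": [0, 0, 0], "gripper": 1}
    - {"delta_pos": [0.079, -0.07, 0], "delta_rot": [0, 0, 0], "gripper": 1}
    - {"delta_pos": [0.079, -0.07, 0], "delta_rot": [0, 0, 0], "gripper": 1}
    - {"delta_pos": [0.079, -0.07, 0], "delta_rot": [0, 0, 0], "gripper": 1}
    - {"delta_pos": [0.079, -0.07, 0], "delta_rot": [0, 0, 0], "gripper": 1}
    - {"delta_pos": [0.079, -0.07, 0], "delta_rot": [0, 0, 0], "gripper": 1}
    - {"delta_pos": [0.079, -0.07, 0], "delta_rot": [0, 0, 0], "gripper": 1}
    - {"delta_pos": [0, 0, 0], "delta_rot": [0, 0, 0], "gripper": 1}
    - {"delta_pos": [0, 0, 0], "delta_rot": [0, 0, 0], "gripper": 1}

```text
time_s: 1.82
tool_pos: [0.4961, -0.3076, 0.2384]
orientation: [-3.14, -0.0, 0.004]
force: [-0.2, -0.4, -0.0]
opening: 0.0882
gripper_force: 0.0
```

```bash
python3 -c "
from h import *
snap('wrist','w1')"
```

move_arm:
  targets:
    - {"delta_pos": [0.02, -0.088, 0.03], "delta_rot": [0, 0, 0], "gripper": 1}
    - {"delta_pos": [0.02, -0.088, 0.03], "delta_rot": [0, 0, 0], "gripper": 1}
    - {"delta_pos": [0.02, -0.088, 0.03], "delta_rot": [0, 0, 0], "gripper": 1}
    - {"delta_pos": [0.02, -0.088, 0.03], "delta_rot": [0, 0, 0], "gripper": 1}
    - {"delta_pos": [0.02, -0.088, 0.03], "delta_rot": [0, 0, 0], "gripper": 1}
    - {"delta_pos": [0.02, -0.088, 0.03], "delta_rot": [0, 0, 0], "gripper": 1}
    - {"delta_pos": [0.02, -0.088, 0.03], "delta_rot": [0, 0, 0], "gripper": 1}
    - {"delta_pos": [0.02, -0.088, 0.03], "delta_rot": [0, 0, 0], "gripper": 1}
    - {"delta_pos": [0.02, -0.088, 0.03], "delta_rot": [0, 0, 0], "gripper": 1}
    - {"delta_pos": [0.02, -0.088, 0.03], "delta_rot": [0, 0, 0], "gripper": 1}
    - {"delta_pos": [0, 0, 0], "delta_rot": [0, 0, 0], "gripper": 1}
    - {"delta_pos": [0, 0, 0], "delta_rot": [0, 0, 0], "gripper": 1}

```text
time_s: 2.87
tool_pos: [0.5542, -0.0459, 0.1482]
orientation: [3.141, 0.001, 0.0]
force: [0.4, -0.8, -0.5]
opening: 0.0878
gripper_force: 0.0
```

```bash
python3 -c "
from h import *
a=load('w1');b=snap('wrist','w2')
print(b['obs']['tool_pos'],b['obs']['orientation']);print(blue(a),blue(b))
cv2.imwrite('pics/w12.png',cv2.resize(np.vstack([a['image'],b['image']])[:,:,::-1],(384,576)))
cv2.imwrite('pics/w12.png',np.hstack([cv2.resize(x['image'],(400,300),interpolation=cv2.INTER_AREA) for x in(a,b)])[:,:,::-1])"
```

```text
[ 0.5542462  -0.04590317  0.14820219] [3.14128901e+00 1.42710640e-03 8.48914975e-05]
[([504, 0, 8, 16, 67], [508.9, 5.2]), ([55, 105, 26, 24, 514], [67.6, 116.5]), ([422, 182, 78, 48, 1172], [469.9, 208.5])] [([233, 145, 37, 38, 759], [251.2, 164.6])]
```

View pics/w12.png

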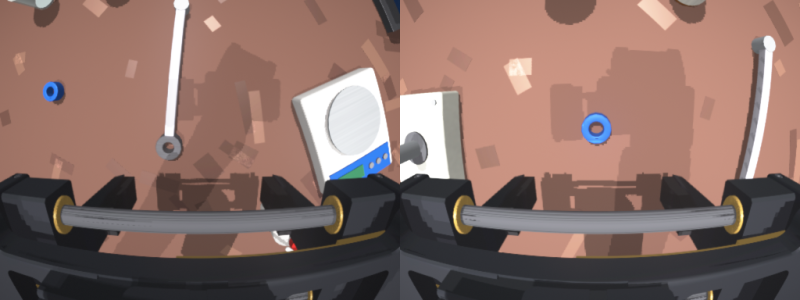

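The left half (w1) shows the hub bore near (215,188), the foot near (232,6) and the collar at (68,116). The right half (w2) shows the collar at (251,164).

```bash
python3 - <<'E'
from h import *
a,b=load('w1'),load('w2')
print('collar',tri([ray(a,(67.6,116.5)),ray(b,(251.2,164.6))]), atz(ray(b,(251.2,164.6)),.02),atz(ray(a,(67.6,116.5)),.02))
s,q=load('scene0'),load('side0')
print(tri([ray(s,(266.9,213.1)),ray(q,(256.3,201.9))]))
# hub and bar in w1
im=a['image']; 
print('hub',atz(ray(a,(215,188)),.03),'foot',atz(ray(a,(232,6)),.03), tri([ray(a,(215,188)),ray(s,(212.5,230)),ray(q,(303,189))]))
hsv=cv2.cvtColor(im,cv2.COLOR_RGB2HSV)
pts=[]
for r in range(30,165,10):
    row=hsv[r,180:260]; m=np.where((row[:,1]<60)&(row[:,2]>120))[0]
    if len(m): u=180+(m[0]+m[-1])/2; pts.append(atz(ray(a,(u,r)),.03)[:2]); print(r,u,len(m),pts[-1].round(4))
E
```

```text
collar (array([ 0.57445697, -0.04423428,  0.01422659]), [np.float64(0.5041331064485397), np.float64(0.5041331064487178)]) [ 0.57492482 -0.04413922  0.02      ] [ 0.57473183 -0.04853725  0.02      ]
(array([ 0.57353424, -0.0439879 ,  0.01330253]), [np.float64(0.7030619821882641), np.float64(0.7030619821882201)])
hub [ 0.47451568 -0.26030546  0.03      ] foot [ 0.69994185 -0.28105257  0.03      ] (array([ 0.47150945, -0.25766629,  0.01948709]), [np.float64(1.2702573424916175), np.float64(2.417149221489054), np.float64(1.8122226922064366)])
30 228.5 14 [ 0.668  -0.2773]
40 227.5 14 [ 0.6551 -0.2763]
50 226.5 14 [ 0.6425 -0.2752]
60 225.5 14 [ 0.6301 -0.2742]
70 224.5 14 [ 0.6178 -0.2731]
80 223.5 14 [ 0.6056 -0.272 ]
90 222.5 14 [ 0.5935 -0.2708]
100 221.5 14 [ 0.5815 -0.2696]
110 221.0 13 [ 0.5696 -0.269 ]
120 220.0 13 [ 0.5576 -0.2678]
130 219.0 13 [ 0.5457 -0.2665]
140 218.0 13 [ 0.5337 -0.2651]
150 218.0 13 [ 0.5216 -0.265 ]
160 217.0 13 [ 0.5094 -0.2636]
```

move_arm:
  targets:
    - {"delta_pos": [0.014, -0.0014, 0.04], "delta_rot": [0, 0, 0], "gripper": 1}
    - {"delta_pos": [0.014, -0.0014, 0.04], "delta_rot": [0, 0, 0], "gripper": 1}
    - {"delta_pos": [0.014, -0.0014, 0.04], "delta_rot": [0, 0, 0], "gripper": 1}
    - {"delta_pos": [0.014, -0.0014, 0.04], "delta_rot": [0, 0, 0], "gripper": 1}
    - {"delta_pos": [0.012, 0, 0.04], "delta_rot": [0, 0, 0], "gripper": 0.8}
    - {"delta_pos": [0, 0, 0.04], "delta_rot": [0, 0, 0], "gripper": 0.8}
    - {"delta_pos": [0, 0, 0.04], "delta_rot": [0, 0, 0], "gripper": 0.8}
    - {"delta_pos": [0, 0, 0.04], "delta_rot": [0, 0, 0], "gripper": 0.8}
    - {"delta_pos": [0, 0, 0.04], "delta_rot": [0, 0, 0], "gripper": 0.8}
    - {"delta_pos": [0, 0, 0.04], "delta_rot": [0, 0, 0], "gripper": 0.8}
    - {"delta_pos": [0, 0, 0.04], "delta_rot": [0, 0, 0], "gripper": 0.8}
    - {"delta_pos": [0, 0, 0.03], "delta_rot": [0, 0, 0], "gripper": 0.8}
    - {"delta_pos": [0, 0, 0], "delta_rot": [0, 0, 0], "gripper": 0.8}
    - {"delta_pos": [0, 0, 0], "delta_rot": [0, 0, 0], "gripper": 0.8}

```text
time_s: 4.08
tool_pos: [0.5749, -0.0443, 0.0072]
orientation: [3.141, 0.001, -0.001]
force: [0.6, 0.6, 0.1]
opening: 0.0705
gripper_force: 0.0
```

move_arm:
  grip_force: 12
  targets:
    - {"delta_pos": [0, 0, 0.01], "delta_rot": [0, 0, 0], "gripper": 0.6}
    - {"delta_pos": [0, 0, 0], "delta_rot": [0, 0, 0], "gripper": 0.5}
    - {"delta_pos": [0, 0, 0], "delta_rot": [0, 0, 0], "gripper": 0.3}
    - {"delta_pos": [0, 0, 0], "delta_rot": [0, 0, 0], "gripper": 0.3}
    - {"delta_pos": [0, 0, 0], "delta_rot": [0, 0, 0], "gripper": 0.3}
    - {"delta_pos": [0, 0, 0], "delta_rot": [0, 0, 0], "gripper": 0.3}
    - {"delta_pos": [0, 0, 0], "delta_rot": [0, 0, 0], "gripper": 0.3}
    - {"delta_pos": [0, 0, 0], "delta_rot": [0, 0, 0], "gripper": 0.3}
    - {"delta_pos": [0, 0, 0], "delta_rot": [0, 0, 0], "gripper": 0.3}
    - {"delta_pos": [0, 0, 0], "delta_rot": [0, 0, 0], "gripper": 0.3}

```text
time_s: 4.92
tool_pos: [0.5754, -0.0443, 0.005]
orientation: [3.142, -0.001, -0.001]
force: [-0.7, -0.1, 4.1]
opening: 0.0351
gripper_force: 12.0
```

move_arm:
  targets:
    - {"delta_pos": [0, 0, -0.03], "delta_rot": [0, 0, 0], "gripper": 0.3}
    - {"delta_pos": [0, 0, -0.08], "delta_rot": [0, 0, 0], "gripper": 0.3}
    - {"delta_pos": [0, 0, -0.1], "delta_rot": [0, 0, 0], "gripper": 0.3}
    - {"delta_pos": [0, 0, -0.1], "delta_rot": [0, 0, 0], "gripper": 0.3}
    - {"delta_pos": [0, 0, -0.1], "delta_rot": [0, 0, 0], "gripper": 0.3}
    - {"delta_pos": [0, 0, -0.1], "delta_rot": [0, 0, 0], "gripper": 0.3}
    - {"delta_pos": [0, 0, -0.1], "delta_rot": [0, 0, 0], "gripper": 0.3}
    - {"delta_pos": [0, 0, -0.1], "delta_rot": [0, 0, 0], "gripper": 0.3}
    - {"delta_pos": [0, -0.08, 0], "delta_rot": [0, 0, 0], "gripper": 0.3}
    - {"delta_pos": [0, -0.08, 0], "delta_rot": [0, 0, 0], "gripper": 0.3}
    - {"delta_pos": [0, -0.08, 0], "delta_rot": [0, 0, 0], "gripper": 0.3}
    - {"delta_pos": [0, -0.08, 0], "delta_rot": [0, 0, 0], "gripper": 0.3}
    - {"delta_pos": [0, -0.08, 0], "delta_rot": [0, 0, 0], "gripper": 0.3}
    - {"delta_pos": [0, -0.08, 0], "delta_rot": [0, 0, 0], "gripper": 0.3}
    - {"delta_pos": [0, 0, 0], "delta_rot": [0, 0, 0], "gripper": 0.3}
    - {"delta_pos": [0, 0, 0], "delta_rot": [0, 0, 0], "gripper": 0.3}

```text
time_s: 6.25
tool_pos: [0.5748, 0.1013, 0.2178]
orientation: [-3.141, 0.0, 0.002]
force: [0.4, -0.9, -0.3]
opening: 0.0358
gripper_force: 12.0
```

```bash
python3 -c "
from h import *
b=snap('wrist','w3');print(b['obs']['tool_pos'])"
```

```text
[0.57479415 0.10129045 0.21781451]
```

move_arm:
  targets:
    - {"delta_pos": [-0.06, -0.08, 0], "delta_rot": [0, 0, 0], "gripper": 0.3}
    - {"delta_pos": [-0.06, -0.08, 0], "delta_rot": [0, 0, 0], "gripper": 0.3}
    - {"delta_pos": [-0.06, -0.08, 0], "delta_rot": [0, 0, 0], "gripper": 0.3}
    - {"delta_pos": [-0.06, -0.08, 0], "delta_rot": [0, 0, 0], "gripper": 0.3}
    - {"delta_pos": [0, 0, 0], "delta_rot": [0, 0, 0], "gripper": 0.3}
    - {"delta_pos": [0, 0, 0], "delta_rot": [0, 0, 0], "gripper": 0.3}

```text
time_s: 6.8
tool_pos: [0.5028, 0.1956, 0.2179]
orientation: [3.141, 0.0, 0.0]
force: [0.6, -1.3, -0.5]
opening: 0.035
gripper_force: 12.0
```

```bash
python3 -c "
from h import *
a=load('w3');b=snap('wrist','w4')
print(b['obs']['tool_pos'],b['obs']['orientation'],b['obs']['opening'],blue(b))
cv2.imwrite('pics/w34.png',np.hstack([cv2.resize(x['image'],(400,300),interpolation=cv2.INTER_AREA) for x in(a,b)])[:,:,::-1])"
```

```text
[0.50280919 0.19555216 0.21787075] [3.14100017e+00 4.28927565e-04 2.63110176e-04] 0.03503953213356708 [([218, 214, 72, 56, 3089], [253.5, 244.4])]
```

View pics/w34.png

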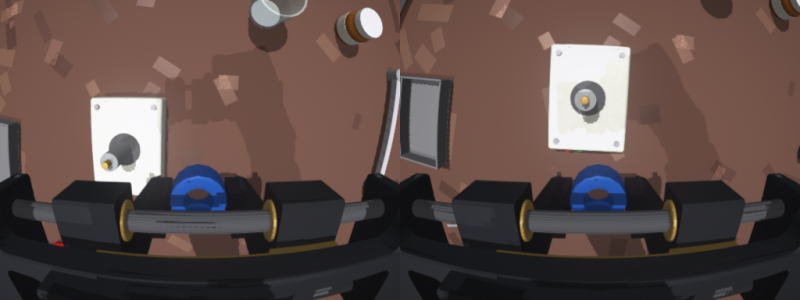

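Brass pin tip: left at about (135,212), right at about (237,129) in full-resolution pixels. The collar sits centred in the gripper. I'll refine both by segmentation.

```bash
cat >> h.py <<'E'
def brass(d,box):
    x0,y0,x1,y1=box; h=cv2.cvtColor(d['image'][y0:y1,x0:x1],cv2.COLOR_RGB2HSV)
    m=(h[...,0]>12)&(h[...,0]<30)&(h[...,1]>140)&(h[...,2]>90); ys,xs=np.where(m)
    return xs.mean()+x0,ys.mean()+y0,len(xs),(xs.min()+x0,xs.max()+x0,ys.min()+y0,ys.max()+y0)
def projw(d,Pt): # tool-frame points -> wrist pixels
    H=np.array(d['hand_eye']);K=d['camera_matrix']; c=(Pt-H[:3,3])@H[:3,:3]
    th=np.arctan2(np.hypot(c[:,0],c[:,1]),c[:,2]); n=c[:,:2]/np.hypot(c[:,0],c[:,1])[:,None]
    return n*th[:,None]*K[0,0]+[K[0,2],K[1,2]]
E
python3 - <<'E'
from h import *
a,b=load('w3'),load('w4')
A=brass(a,(115,195,155,230));B=brass(b,(215,110,260,150));print(A,B)
X,e=tri([ray(a,A[:2]),ray(b,B[:2])]);print('pin',X,e)
for z in(.11,.117,.124): print(z,atz(ray(a,A[:2]),z),atz(ray(b,B[:2]),z))
print(blue(a),blue(b))
t=np.linspace(0,2*np.pi,200)
for ox in(-.002,-.001,0,.001,.002):
  P=np.array([[ox+.018*np.cos(q),.018*np.sin(q),zz] for zz in(.005,-.019) for q in t]); p=projw(b,P); print(ox,p.min(0).round(1),p.max(0).round(1))
E
```

```text
h.py:27: RuntimeWarning: Mean of empty slice.
  return xs.mean()+x0,ys.mean()+y0,len(xs),(xs.min()+x0,xs.max()+x0,ys.min()+y0,ys.max()+y0)
  ret = ret.dtype.type(ret / rcount)
Traceback (most recent call last):
  File "h.py", line 27, in brass
    return xs.mean()+x0,ys.mean()+y0,len(xs),(xs.min()+x0,xs.max()+x0,ys.min()+y0,ys.max()+y0)
                                              ~~~~~~^^
ValueError: zero-size array to reduction operation minimum which has no identity
```

```bash
sed -i 's/(h\[...,0\]>12)&(h\[...,0\]<30)&(h\[...,1\]>140)&(h\[...,2\]>90)/(h[...,0]>8)\&(h[...,0]<35)\&(h[...,1]>S)\&(h[...,2]>70)/; s/def brass(d,box)/def brass(d,box,S=90)/' h.py
python3 - <<'E'
from h import *
a,b=load('w3'),load('w4')
print(a['image'][200:222:2,128:150:2].reshape(-1,33))
A=brass(a,(122,198,155,225));B=brass(b,(215,110,260,150));print(A,B)
X,e=tri([ray(a,A[:2]),ray(b,B[:2])]);print('pin',X,e)
for z in(.11,.117,.124): print(z,atz(ray(a,A[:2]),z),atz(ray(b,B[:2]),z))
print(blue(a),blue(b))
t=np.linspace(0,2*np.pi,200)
for ox in(-.002,-.001,0,.001,.002):
  P=np.array([[ox+.018*np.cos(q),.018*np.sin(q),zz] for zz in(.005,-.019) for q in t]); p=projw(b,P); print(ox,p.min(0).round(1),p.max(0).round(1))
E
```

```text
[[248 248 247 207 210 212 192 195 199 192 196 199 198 201 205 198 201 205
  198 202 206 195 198 202 194 198 202 179 183 187 104 105 108]
 [237 238 238 192 196 200 191 195 199 192 195 199 197 200 204 196 198 202
  194 198 202 188 191 195 190 193 197 194 198 202 166 168 172]
 [212 215 218 193 196 200 191 195 198 190 193 196 166 160 153 141 130 116
  152 147 139 162 165 167 177 179 183 194 198 201 193 196 200]
 [204 207 210 192 197 201 186 189 191 146 132 113 124 100  61 118  95  56
  112  92  60 139 136 131 170 173 176 194 198 202 195 199 203]
 [210 212 215 190 189 188 203 167 110 201 161  83 135 110  61 108  88  53
   99  81  51 106  97  83 164 166 169 195 198 202 195 199 203]
 [232 233 234 222 192 142 238 200 101 245 212 107 237 198 101 114  91  53
   91  75  48  98  90  81 182 185 187 195 198 202 196 199 203]
 [247 247 248 229 198 135 235 194  98 242 206 104 241 204 103 141 112  61
   92  80  62 120 120 121 177 180 183 195 198 202 195 199 202]
 [249 249 249 240 231 214 234 192 101 235 194  98 234 192  98 138 115  80
  119 120 121 121 123 125 170 173 176 195 198 202 192 195 200]
 [24
[... 553 characters left out ...]
4096386), np.float64(128.10843373493975), 83, (np.int64(231), np.int64(241), np.int64(123), np.int64(133)))
pin [0.55881305 0.20933678 0.11780515] [np.float64(0.046082812618452526), np.float64(0.046082812618435505)]
0.11 [0.55616998 0.21274394 0.11      ] [0.55853089 0.20980887 0.11      ]
0.117 [0.5585076  0.20966311 0.117     ] [0.55881677 0.2094106  0.117     ]
0.124 [0.56084522 0.20658227 0.124     ] [0.55910265 0.20901232 0.124     ]
[([218, 211, 72, 59, 3205], [253.8, 243.2])] [([218, 214, 72, 56, 3089], [253.5, 244.4])]
-0.002 [215.4 211.2] [290.1 293.2]
-0.001 [215.3 209.4] [290.2 291.6]
0 [215.2 207.7] [290.3 289.9]
0.001 [215.1 205.9] [290.4 288.3]
0.002 [215.  204.1] [290.5 286.6]
```

```bash
python3 - <<'E'
from h import *
t=np.linspace(0,2*np.pi,60);o=[]
for f in('w3','w4'):
  a=load(f); im=cv2.resize(a['image'][195:285,205:305],None,fx=4,fy=4,interpolation=cv2.INTER_CUBIC)[:,:,::-1].copy()
  for zz,r,c in((.005,.018,(0,255,255)),(-.019,.018,(0,0,255)),(-.019,.009,(0,255,0))):
    for p in projw(a,np.array([[-.001+r*np.cos(q),r*np.sin(q),zz] for q in t])): cv2.circle(im,tuple(int(v) for v in ((p-[205,195]+.5)*4)),1,c,-1)
  o.append(im)
cv2.imwrite('pics/col.png',np.hstack(o))
E
```

```text
(no output)
```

View pics/col.png

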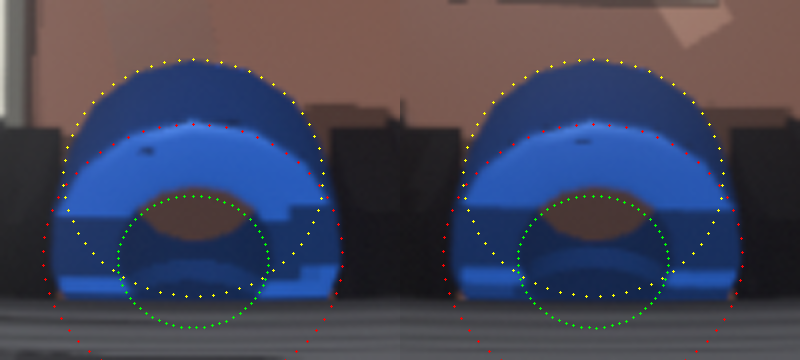

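The predicted outlines with the collar 1 mm towards tool -x match the image well, and its underside is 5 mm below the TCP. The pin is at (0.559, 0.2094).

move_arm:
  targets:
    - {"delta_pos": [0.038, -0.0092, 0], "delta_rot": [0, 0, 0], "gripper": 0.3}
    - {"delta_pos": [0.038, -0.0092, 0], "delta_rot": [0, 0, 0], "gripper": 0.3}
    - {"delta_pos": [0.038, -0.0092, 0], "delta_rot": [0, 0, 0], "gripper": 0.3}
    - {"delta_pos": [0.038, -0.0092, 0], "delta_rot": [0, 0, 0], "gripper": 0.3}
    - {"delta_pos": [0.038, -0.0092, 0], "delta_rot": [0, 0, 0], "gripper": 0.3}
    - {"delta_pos": [0, 0, 0.045], "delta_rot": [0, 0, 0], "gripper": 0.3}
    - {"delta_pos": [0, 0, 0.045], "delta_rot": [0, 0, 0], "gripper": 0.3}
    - {"delta_pos": [0, 0, 0.045], "delta_rot": [0, 0, 0], "gripper": 0.3}
    - {"delta_pos": [0, 0, 0.045], "delta_rot": [0, 0, 0], "gripper": 0.3}
    - {"delta_pos": [0, 0, 0.045], "delta_rot": [0, 0, 0], "gripper": 0.3}
    - {"delta_pos": [0, 0, 0.03], "delta_rot": [0, 0, 0], "gripper": 0.3}
    - {"delta_pos": [0, 0, 0], "delta_rot": [0, 0, 0], "gripper": 0.3}
    - {"delta_pos": [0, 0, 0], "delta_rot": [0, 0, 0], "gripper": 0.3}

```text
time_s: 7.93
tool_pos: [0.5611, 0.2078, 0.141]
orientation: [3.14, 0.0, -0.003]
force: [0.7, -0.9, -0.2]
opening: 0.0353
gripper_force: 12.0
```

```bash
python3 - <<'E'
from h import *
w=snap('wrist','w5');s=snap('scene','s5');q=snap('side','q5')
print(w['obs']['tool_pos'],w['obs']['force'])
c=lambda d,x,y,n=50:cv2.resize(d['image'][y-n//2:y+n//2,x-n//2:x+n//2],(266,266),interpolation=cv2.INTER_CUBIC)
cv2.imwrite('pics/chk.png',np.hstack([c(w,255,240,100),c(s,300,162),c(q,216,213)])[:,:,::-1])
E
```

```text
[0.561067   0.2078343  0.14104365] [ 0.72084135 -0.89538472 -0.23012188]
```

View pics/chk.png

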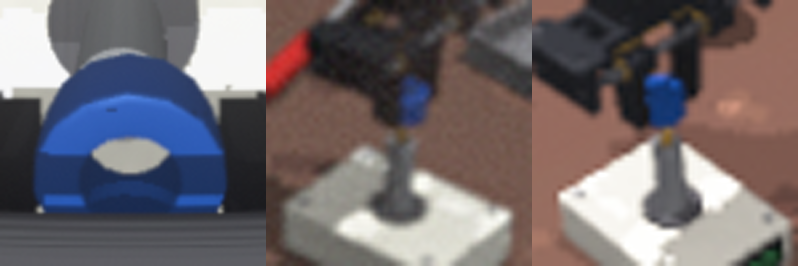

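The collar hangs straight above the pin, with about 1.5 mm still to correct towards +y. I'll correct that and lower it.

move_arm:
  targets:
    - {"delta_pos": [-0.004, -0.0055, 0], "delta_rot": [0, 0, 0], "gripper": 0.3}
    - {"delta_pos": [0, 0, 0], "delta_rot": [0, 0, 0], "gripper": 0.3}
    - {"delta_pos": [0, 0, 0.014], "delta_rot": [0, 0, 0], "gripper": 0.3}
    - {"delta_pos": [0, 0, 0.014], "delta_rot": [0, 0, 0], "gripper": 0.3}
    - {"delta_pos": [0, 0, 0.014], "delta_rot": [0, 0, 0], "gripper": 0.3}
    - {"delta_pos": [0, 0, 0.014], "delta_rot": [0, 0, 0], "gripper": 0.3}
    - {"delta_pos": [0, 0, 0.012], "delta_rot": [0, 0, 0], "gripper": 0.3}
    - {"delta_pos": [0, 0, 0.01], "delta_rot": [0, 0, 0], "gripper": 0.3}
    - {"delta_pos": [0, 0, 0], "delta_rot": [0, 0, 0], "gripper": 0.3}
    - {"delta_pos": [0, 0, 0], "delta_rot": [0, 0, 0], "gripper": 0.3}

```text
time_s: 8.92
tool_pos: [0.5592, 0.2111, 0.1175]
orientation: [3.141, 0.0, -0.001]
force: [-0.5, -0.6, -0.1]
opening: 0.0358
gripper_force: 12.0
```

move_arm:
  targets:
    - {"delta_pos": [0, 0, 0.0035], "delta_rot": [0, 0, 0], "gripper": 0.3}
    - {"delta_pos": [0, 0, 0.0035], "delta_rot": [0, 0, 0], "gripper": 0.3}
    - {"delta_pos": [0, 0, 0], "delta_rot": [0, 0, 0], "gripper": 0.3}
    - {"delta_pos": [0, 0, 0], "delta_rot": [0, 0, 0], "gripper": 0.3}

```text
time_s: 9.25
tool_pos: [0.5593, 0.2111, 0.1158]
orientation: [3.142, -0.0, -0.001]
force: [-0.1, -0.2, 0.3]
opening: 0.0356
gripper_force: 12.0
```

move_arm:
  targets:
    - {"delta_pos": [0, 0, 0.003], "delta_rot": [0, 0, 0], "gripper": 0.3}
    - {"delta_pos": [0, 0, 0.0], "delta_rot": [0, 0, 0], "gripper": 0.3}
    - {"delta_pos": [0, 0, 0.002], "delta_rot": [0, 0, 0], "gripper": 0.3}
    - {"delta_pos": [0, 0, 0], "delta_rot": [0, 0, 0], "gripper": 0.3}

```text
time_s: 9.58
tool_pos: [0.5595, 0.2112, 0.115]
orientation: [-3.141, -0.001, -0.001]
force: [-1.4, 0.2, 6.8]
opening: 0.0355
gripper_force: 12.0
```

move_arm:
  targets:
    - {"delta_pos": [0, 0, 0], "delta_rot": [0, 0, 0], "gripper": 0.45}
    - {"delta_pos": [0, 0, 0], "delta_rot": [0, 0, 0], "gripper": 0.6}
    - {"delta_pos": [0, 0, 0], "delta_rot": [0, 0, 0], "gripper": 0.8}
    - {"delta_pos": [0, 0, 0], "delta_rot": [0, 0, 0], "gripper": 0.8}
    - {"delta_pos": [0, 0, 0], "delta_rot": [0, 0, 0], "gripper": 0.8}
    - {"delta_pos": [0, 0, -0.02], "delta_rot": [0, 0, 0], "gripper": 0.8}
    - {"delta_pos": [0, 0, -0.04], "delta_rot": [0, 0, 0], "gripper": 0.8}
    - {"delta_pos": [0, 0, -0.08], "delta_rot": [0, 0, 0], "gripper": 0.8}
    - {"delta_pos": [0, 0, -0.1], "delta_rot": [0, 0, 0], "gripper": 0.8}
    - {"delta_pos": [0, 0, -0.1], "delta_rot": [0, 0, 0], "gripper": 0.8}
    - {"delta_pos": [0, 0, -0.1], "delta_rot": [0, 0, 0], "gripper": 0.8}
    - {"delta_pos": [-0.1, 0, 0], "delta_rot": [0, 0, 0], "gripper": 0.8}
    - {"delta_pos": [-0.1, 0, 0], "delta_rot": [0, 0, 0], "gripper": 0.8}
    - {"delta_pos": [0, 0, 0], "delta_rot": [0, 0, 0], "gripper": 0.8}
    - {"delta_pos": [0, 0, 0], "delta_rot": [0, 0, 0], "gripper": 0.8}

```text
time_s: 10.83
tool_pos: [0.498, 0.2115, 0.2475]
orientation: [-3.141, -0.0, 0.001]
force: [0.9, -0.1, 0.4]
opening: 0.0707
gripper_force: 0.0
```

```bash
python3 - <<'E'
from h import *
w=snap('wrist','w6');s=snap('scene','s6');q=snap('side','q6')
print(w['obs']['tool_pos'],w['obs']['force'])
B=[v for v in blue(w)];print(B)
print([v for v in blue(s) if v[1][0]>250],[v for v in blue(q) if 190<v[1][0]<240])
c=lambda d,x,y,n=50:cv2.resize(d['image'][y-n//2:y+n//2,x-n//2:x+n//2],(266,266),interpolation=cv2.INTER_CUBIC)
x,y=(int(v) for v in max(B,key=lambda v:v[0][4])[1])
cv2.imwrite('pics/chk2.png',np.hstack([c(w,x,max(y,30),60),c(s,300,162),c(q,216,213)])[:,:,::-1])
E
```

```text
[0.49803917 0.21145927 0.24750999] [ 0.93648188 -0.0695578   0.43867081]
[([236, 102, 38, 39, 722], [254.4, 122.0])]
[] [([211, 208, 9, 9, 61], [215.5, 212.1])]
```

View pics/chk2.png

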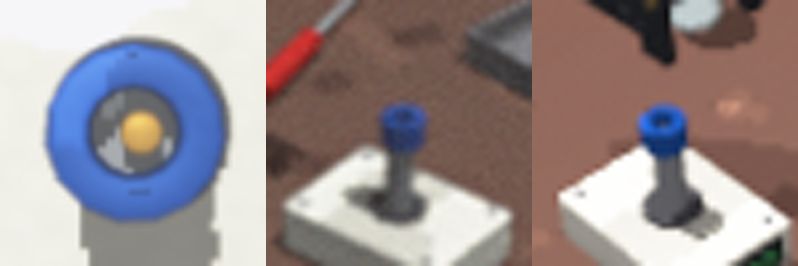

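The collar sits flat on the post with the pin inside its bore. Now back to the lift arm.

move_arm:
  targets:
    - {"delta_pos": [0, 0, 0], "delta_rot": [0, 0, 0.0287], "gripper": 0.8}
    - {"delta_pos": [-0.0025, 0.1, 0], "delta_rot": [0, 0, 0], "gripper": 0.8}
    - {"delta_pos": [-0.0025, 0.1, 0], "delta_rot": [0, 0, 0], "gripper": 0.8}
    - {"delta_pos": [-0.0025, 0.1, 0], "delta_rot": [0, 0, 0], "gripper": 0.8}
    - {"delta_pos": [-0.0025, 0.1, 0], "delta_rot": [0, 0, 0], "gripper": 0.8}
    - {"delta_pos": [-0.0025, 0.1, 0], "delta_rot": [0, 0, 0], "gripper": 0.8}
    - {"delta_pos": [-0.0025, 0.1, 0], "delta_rot": [0, 0, 0], "gripper": 0.8}
    - {"delta_pos": [-0.0025, 0.1, 0], "delta_rot": [0, 0, 0], "gripper": 0.8}
    - {"delta_pos": [-0.0025, 0.1, 0], "delta_rot": [0, 0, 0], "gripper": 0.8}
    - {"delta_pos": [-0.0025, 0.1, 0], "delta_rot": [0, 0, 0], "gripper": 0.8}
    - {"delta_pos": [-0.0025, 0.1, 0], "delta_rot": [0, 0, 0], "gripper": 0.8}
    - {"delta_pos": [-0.0025, 0.1, 0.04], "delta_rot": [0, 0, 0], "gripper": 0.8}
    - {"delta_pos": [-0.0025, 0.1, 0.05], "delta_rot": [0, 0, 0], "gripper": 0.8}
    - {"delta_pos": [-0.0025, 0.1, 0.05], "delta_rot": [0, 0, 0], "gripper": 0.8}
    - {"delta_pos": [-0.0025, 0.1, 0.05], "delta_rot": [0, 0, 0], "gripper": 0.8}
    - {"delta_pos": [-0.0025, 0.1, 0.05], "delta_rot": [0, 0, 0], "gripper": 0.8}
    - {"delta_pos": [-0.0025, 0.09, 0.03], "delta_rot": [0, 0, 0], "gripper": 0.8}
    - {"delta_pos": [0, 0, 0], "delta_rot": [0, 0, 0], "gripper": 0.8}
    - {"delta_pos": [0, 0, 0], "delta_rot": [0, 0, 0], "gripper": 0.8}

```text
time_s: 12.57
tool_pos: [0.4436, -0.2654, 0.1644]
orientation: [3.141, 0.001, -0.096]
force: [0.4, 1.3, -0.4]
opening: 0.0703
gripper_force: 0.0
```

```bash
python3 - <<'E'
from h import *
w=snap('wrist','w7')
print(w['obs']['tool_pos'],w['obs']['orientation'])
im=w['image'].copy(); cv2.imwrite('pics/w7v.png',im[:,:,::-1])
E
```

```text
[ 0.44358    -0.26539109  0.16443594] [ 3.14070158e+00  5.01883560e-04 -9.60951550e-02]
```

View pics/w7v.png

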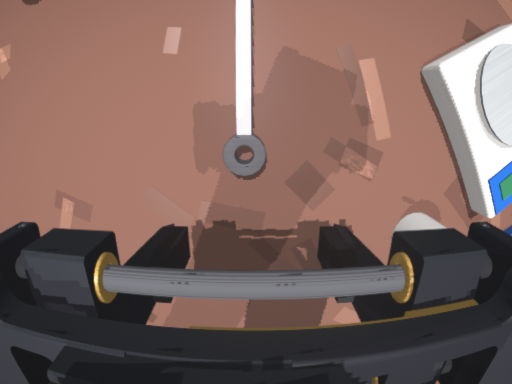

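The bar runs straight up the image at column 244, so the yaw is aligned. The bore is at about (244,154).

```bash
python3 - <<'E'
from h import *
w=load('w7');a=load('w1')
hs=cv2.cvtColor(w['image'],cv2.COLOR_RGB2HSV)
for r in (5,40,80,110,125):
    m=np.where((hs[r,200:290,1]<60)&(hs[r,200:290,2]>120))[0]+200; print(r,m[0],m[-1],atz(ray(w,(m.mean(),r)),.03).round(4))
m=((hs[...,1]<70)&(hs[...,2]<120)).astype(np.uint8); m[:,:215]=0;m[:,275:]=0;m[:128]=0;m[185:]=0
n,l,s,c=cv2.connectedComponentsWithStats(m);i=1+s[1:,4].argmax();print(s[i],c[i])
for p in((244.3,154),(244.5,153)):
  print(atz(ray(w,p),.03),tri([ray(w,p),ray(a,(215,188))]))
E
```

```text
5 235 250 [ 0.6196 -0.2722  0.03  ]
40 235 251 [ 0.5832 -0.2694  0.03  ]
80 235 251 [ 0.5442 -0.2657  0.03  ]
110 235 251 [ 0.5158 -0.2629  0.03  ]
125 236 251 [ 0.5017 -0.262   0.03  ]
[234 144  21  21 186] [243.35483871 155.17741935]
[ 0.47423807 -0.260029    0.03      ] (array([ 0.47390219, -0.25994246,  0.02745085]), [np.float64(0.02680225454883661), np.float64(0.02680225454886537)])
[ 0.47517295 -0.26031382  0.03      ] (array([ 0.47547283, -0.26060837,  0.03340274]), [np.float64(0.19229435733168465), np.float64(0.1922943573317783)])
```

move_arm:
  targets:
    - {"delta_pos": [0.053, -0.0047, 0], "delta_rot": [0, 0, -0.0025], "gripper": 0.7}
    - {"delta_pos": [0.053, -0.0047, 0], "delta_rot": [0, 0, 0], "gripper": 0.7}
    - {"delta_pos": [0.053, -0.0047, 0], "delta_rot": [0, 0, 0], "gripper": 0.7}
    - {"delta_pos": [0.053, -0.0047, 0], "delta_rot": [0, 0, 0], "gripper": 0.7}
    - {"delta_pos": [0.053, -0.0047, 0], "delta_rot": [0, 0, 0], "gripper": 0.7}
    - {"delta_pos": [0.053, -0.0047, 0], "delta_rot": [0, 0, 0], "gripper": 0.7}
    - {"delta_pos": [0, 0, 0.06], "delta_rot": [0, 0, 0], "gripper": 0.7}
    - {"delta_pos": [0, 0, 0.06], "delta_rot": [0, 0, 0], "gripper": 0.7}
    - {"delta_pos": [0, 0, 0.06], "delta_rot": [0, 0, 0], "gripper": 0.7}
    - {"delta_pos": [0, 0, 0.06], "delta_rot": [0, 0, 0], "gripper": 0.7}
    - {"delta_pos": [0, 0, 0.06], "delta_rot": [0, 0, 0], "gripper": 0.7}
    - {"delta_pos": [0, 0, 0.06], "delta_rot": [0, 0, 0], "gripper": 0.7}
    - {"delta_pos": [0, 0, 0], "delta_rot": [0, 0, 0], "gripper": 0.7}
    - {"delta_pos": [0, 0, 0], "delta_rot": [0, 0, 0], "gripper": 0.7}

```text
time_s: 13.78
tool_pos: [0.54, -0.2608, 0.0571]
orientation: [-3.141, 0.001, -0.081]
force: [0.3, 0.3, 0.3]
opening: 0.0616
gripper_force: 0.0
```

move_arm:
  targets:
    - {"delta_pos": [-0.001, 0.015, 0.03], "delta_rot": [0, 0, 0.0015], "gripper": 0.7}
    - {"delta_pos": [0, 0, 0.045], "delta_rot": [0, 0, 0], "gripper": 0.7}
    - {"delta_pos": [0, 0, 0.045], "delta_rot": [0, 0, 0], "gripper": 0.7}
    - {"delta_pos": [0, 0, 0.035], "delta_rot": [0, 0, 0], "gripper": 0.7}
    - {"delta_pos": [0, 0, 0.02], "delta_rot": [0, 0, 0], "gripper": 0.7}
    - {"delta_pos": [0, 0, 0], "delta_rot": [0, 0, 0], "gripper": 0.7}
    - {"delta_pos": [0, 0, 0], "delta_rot": [0, 0, 0], "gripper": 0.7}

```text
time_s: 14.37
tool_pos: [0.5387, -0.2667, 0.0042]
orientation: [-3.141, 0.001, -0.088]
force: [0.1, 0.5, 0.3]
opening: 0.0618
gripper_force: 0.0
```

move_arm:
  grip_force: 40
  targets:
    - {"delta_pos": [0.0015, -0.004, 0], "delta_rot": [0, 0, 0], "gripper": 0.5}
    - {"delta_pos": [0, 0, 0], "delta_rot": [0, 0, 0], "gripper": 0.3}
    - {"delta_pos": [0, 0, 0], "delta_rot": [0, 0, 0], "gripper": 0.2}
    - {"delta_pos": [0, 0, 0], "delta_rot": [0, 0, 0], "gripper": 0.05}
    - {"delta_pos": [0, 0, 0], "delta_rot": [0, 0, 0], "gripper": 0.05}
    - {"delta_pos": [0, 0, 0], "delta_rot": [0, 0, 0], "gripper": 0.05}
    - {"delta_pos": [0, 0, 0], "delta_rot": [0, 0, 0], "gripper": 0.05}
    - {"delta_pos": [0, 0, 0], "delta_rot": [0, 0, 0], "gripper": 0.05}
    - {"delta_pos": [0, 0, 0], "delta_rot": [0, 0, 0], "gripper": 0.05}
    - {"delta_pos": [0, 0, 0], "delta_rot": [0, 0, 0], "gripper": 0.05}

```text
time_s: 15.2
tool_pos: [0.5395, -0.2657, 0.0048]
orientation: [3.142, -0.0, -0.088]
force: [0.3, -0.4, -0.2]
opening: 0.0135
gripper_force: 40.0
```

move_arm:
  targets:
    - {"delta_pos": [0, 0, -0.02], "delta_rot": [0, 0, 0], "gripper": 0.05}
    - {"delta_pos": [0, 0, -0.03], "delta_rot": [0, 0, 0], "gripper": 0.05}
    - {"delta_pos": [0, 0, -0.04], "delta_rot": [0, 0, 0], "gripper": 0.05}
    - {"delta_pos": [0, 0, -0.03], "delta_rot": [0, 0, 0], "gripper": 0.05}
    - {"delta_pos": [0, 0, 0], "delta_rot": [0, 0, 0], "gripper": 0.05}
    - {"delta_pos": [0, 0, 0], "delta_rot": [0, 0, 0], "gripper": 0.05}
    - {"delta_pos": [0, 0, 0], "delta_rot": [0, 0, 0], "gripper": 0.05}
    - {"delta_pos": [0, 0, 0], "delta_rot": [0, 0, 0], "gripper": 0.05}

```text
time_s: 15.87
tool_pos: [0.5391, -0.2654, 0.0404]
orientation: [-3.141, 0.001, -0.088]
force: [0.6, -0.0, -3.3]
opening: 0.0134
gripper_force: 40.0
```

```bash
python3 - <<'E'
from h import *
w=snap('wrist','w8');s=snap('scene','s8');q=snap('side','q8');o=get_obs();print(o['tool_pos'],o['orientation'],o['force'],o['moment'],o['opening'])
cv2.imwrite('pics/lift.png',np.hstack([cv2.resize(w['image'],(400,300),interpolation=cv2.INTER_AREA),cv2.resize(q['image'][140:230,230:350],(400,300),interpolation=cv2.INTER_CUBIC)])[:,:,::-1])
E
```

```text
[ 0.53920475 -0.26550689  0.04029417] [-3.14137122e+00  8.08881828e-04 -8.80368185e-02] [ 0.66393131  0.0312872  -3.87208479] [ 0.04157442 -0.03820977 -0.00405441] 0.01349448703765769
```

View pics/lift.png

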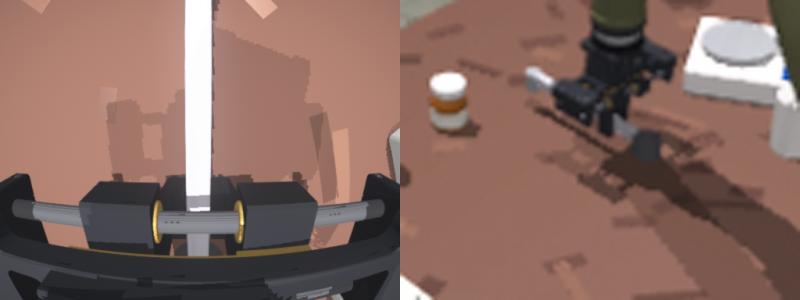

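The arm is lifted: the gripper carries about 3.9 N, the moment is near zero, and the side view shows it roughly level and clear of the bench. I'll raise it, then carry it across.

move_arm:
  targets:
    - {"delta_pos": [0, 0, -0.03], "delta_rot": [0, 0, 0], "gripper": 0.05}
    - {"delta_pos": [0, 0, -0.05], "delta_rot": [0, 0, 0], "gripper": 0.05}
    - {"delta_pos": [0, 0, -0.06], "delta_rot": [0, 0, 0], "gripper": 0.05}
    - {"delta_pos": [0, 0, -0.06], "delta_rot": [0, 0, 0], "gripper": 0.05}
    - {"delta_pos": [0, 0, -0.06], "delta_rot": [0, 0, 0], "gripper": 0.05}
    - {"delta_pos": [0, 0, -0.06], "delta_rot": [0, 0, 0], "gripper": 0.05}
    - {"delta_pos": [0, 0, -0.06], "delta_rot": [0, 0, 0], "gripper": 0.05}
    - {"delta_pos": [0, 0, -0.06], "delta_rot": [0, 0, 0], "gripper": 0.05}
    - {"delta_pos": [0, 0, -0.06], "delta_rot": [0, 0, 0], "gripper": 0.05}
    - {"delta_pos": [0, 0, -0.04], "delta_rot": [0, 0, 0], "gripper": 0.05}
    - {"delta_pos": [0, 0, -0.02], "delta_rot": [0, 0, 0], "gripper": 0.05}
    - {"delta_pos": [0.002, -0.02, 0], "delta_rot": [0, 0, 0], "gripper": 0.05}
    - {"delta_pos": [0.004, -0.04, 0], "delta_rot": [0, 0, 0], "gripper": 0.05}
    - {"delta_pos": [0.006, -0.06, 0], "delta_rot": [0, 0, 0], "gripper": 0.05}
    - {"delta_pos": [0.006, -0.07, 0], "delta_rot": [0, 0, 0], "gripper": 0.05}
    - {"delta_pos": [0.006, -0.07, 0], "delta_rot": [0, 0, 0], "gripper": 0.05}
    - {"delta_pos": [0.006, -0.07, 0], "delta_rot": [0, 0, 0], "gripper": 0.05}
    - {"delta_pos": [0.006, -0.07, 0], "delta_rot": [0, 0, 0], "gripper": 0.05}
    - {"delta_pos": [0.006, -0.07, 0], "delta_rot": [0, 0, 0], "gripper": 0.05}
    - {"delta_pos": [0.006, -0.07, 0], "delta_rot": [0, 0, 0], "gripper": 0.05}

```text
time_s: 17.68
tool_pos: [0.5672, -0.1026, 0.2074]
orientation: [-3.141, 0.003, -0.087]
force: [1.6, 0.4, -4.0]
opening: 0.0133
gripper_force: 40.0
```

move_arm:
  targets:
    - {"delta_pos": [0.006, -0.07, 0], "delta_rot": [0, 0, 0], "gripper": 0.05}
    - {"delta_pos": [0.006, -0.07, 0], "delta_rot": [0, 0, 0], "gripper": 0.05}
    - {"delta_pos": [0.006, -0.07, 0], "delta_rot": [0, 0, 0], "gripper": 0.05}
    - {"delta_pos": [0.006, -0.07, 0], "delta_rot": [0, 0, 0], "gripper": 0.05}
    - {"delta_pos": [0.006, -0.07, 0], "delta_rot": [0, 0, 0], "gripper": 0.05}
    - {"delta_pos": [0.006, -0.07, 0], "delta_rot": [0, 0, 0], "gripper": 0.05}
    - {"delta_pos": [0.006, -0.07, 0], "delta_rot": [0, 0, 0], "gripper": 0.05}
    - {"delta_pos": [0.006, -0.07, 0], "delta_rot": [0, 0, 0], "gripper": 0.05}
    - {"delta_pos": [0.006, -0.07, 0], "delta_rot": [0, 0, 0], "gripper": 0.05}
    - {"delta_pos": [0.006, -0.06, 0], "delta_rot": [0, 0, 0], "gripper": 0.05}
    - {"delta_pos": [0.006, -0.05, 0], "delta_rot": [0, 0, 0], "gripper": 0.05}
    - {"delta_pos": [0.006, -0.04, 0], "delta_rot": [0, 0, 0], "gripper": 0.05}
    - {"delta_pos": [0.004, -0.02, 0], "delta_rot": [0, 0, 0], "gripper": 0.05}
    - {"delta_pos": [0, 0, 0], "delta_rot": [0, 0, 0], "gripper": 0.05}
    - {"delta_pos": [0, 0, 0], "delta_rot": [0, 0, 0], "gripper": 0.05}

```text
time_s: 18.93
tool_pos: [0.6117, 0.1307, 0.2084]
orientation: [3.14, 0.001, -0.089]
force: [0.5, -0.7, -3.4]
opening: 0.0135
gripper_force: 40.0
```

move_arm:
  targets:
    - {"delta_pos": [0.002, -0.02, 0], "delta_rot": [0, 0, 0], "gripper": 0.05}
    - {"delta_pos": [0.004, -0.04, 0], "delta_rot": [0, 0, 0], "gripper": 0.05}
    - {"delta_pos": [0.004, -0.057, 0], "delta_rot": [0, 0, 0], "gripper": 0.05}
    - {"delta_pos": [0.004, -0.06, 0], "delta_rot": [0, 0, 0], "gripper": 0.05}
    - {"delta_pos": [0.003, -0.04, 0], "delta_rot": [0, 0, 0], "gripper": 0.05}
    - {"delta_pos": [0.001, -0.03, 0], "delta_rot": [0, 0, 0], "gripper": 0.05}
    - {"delta_pos": [0, 0, 0.015], "delta_rot": [0, 0, 0], "gripper": 0.05}
    - {"delta_pos": [0, 0, 0.025], "delta_rot": [0, 0, 0], "gripper": 0.05}
    - {"delta_pos": [0, 0, 0.025], "delta_rot": [0, 0, 0], "gripper": 0.05}
    - {"delta_pos": [0, 0, 0.02], "delta_rot": [0, 0, 0], "gripper": 0.05}
    - {"delta_pos": [0, 0, 0.013], "delta_rot": [0, 0, 0], "gripper": 0.05}
    - {"delta_pos": [0, 0, 0], "delta_rot": [0, 0, 0], "gripper": 0.05}
    - {"delta_pos": [0, 0, 0], "delta_rot": [0, 0, 0], "gripper": 0.05}
    - {"delta_pos": [0, 0, 0], "delta_rot": [0, 0, 0], "gripper": 0.05}

```text
time_s: 20.1
tool_pos: [0.6241, 0.2046, 0.1795]
orientation: [-3.142, -0.001, -0.088]
force: [0.2, -0.2, -4.2]
opening: 0.0135
gripper_force: 40.0
```

```bash
python3 - <<'E'
from h import *
from scipy.spatial.transform import Rotation as Ro
w=snap('wrist','w9');s=snap('scene','s9');q=snap('side','q9');o=get_obs();print(o['tool_pos'],o['orientation'],o['force'],o['moment'])
T=o['tool_pos'];Rt=Ro.from_euler('xyz',o['orientation']).as_matrix()
pr=lambda d,X:(lambda p:(p/p[2])[:2])(d['camera_matrix']@(np.array(d['R'])@X+np.array(d['t'])))
for n,x,z in(('hubtop',-.065,.03),('hubbot',-.065,0),('foottop',.165,.031),('footbot',.165,0),('bal',0,.03)):
    X=T+Rt@[x,0,0]+[0,0,z-.0048]
    print(n,X.round(4),[pr(d,X).round(1).tolist() for d in(s,q)])
print([v for v in blue(s) if 280<v[1][0]<320 and v[1][1]<230],[v for v in blue(q) if 190<v[1][0]<240])
hs=cv2.cvtColor(w['image'],cv2.COLOR_RGB2HSV); h8=cv2.cvtColor(load('w8')['image'],cv2.COLOR_RGB2HSV)
for H in(h8,hs):
    for r in(3,60,120,180): m=np.where((H[r,215:285,1]<60)&(H[r,215:285,2]>120))[0]+215; print(r,m.min(),m.max(),len(m))
P=lambda x,y,z:projw(w,np.array([[x,y,-z+.0048]]))[0].round(1)
for x in np.arange(.03,.151,.02): print(x,P(x,.007,.03),P(x,-.007,.03))
E
```

```text
[0.62412634 0.20491202 0.17973544] [-3.14126471e+00 -8.19742681e-04 -8.81804462e-02] [-1.27132661  0.88825318 -3.28826108] [ 0.06617663  0.01870688 -0.0251661 ]
hubtop [0.5594 0.2106 0.2049] [[301.3, 144.2], [213.0, 195.7]]
hubbot [0.5594 0.2106 0.1749] [[301.0, 150.3], [213.7, 201.8]]
foottop [0.7885 0.1904 0.2061] [[347.8, 165.3], [180.1, 170.7]]
footbot [0.7885 0.1904 0.1751] [[347.0, 171.9], [181.1, 176.7]]
bal [0.6241 0.2049 0.2049] [[313.8, 150.0], [203.1, 188.2]]
[] [([212, 208, 8, 9, 59], [215.4, 212.3])]
3 236 270 35
60 236 271 36
120 236 271 36
180 237 272 35
3 237 272 36
60 236 271 36
120 236 270 35
180 215 284 70
0.03 [269.3 202.3] [236.2 202.3]
0.05 [269.9 155.4] [235.6 155.4]
0.07 [270.3 106.4] [235.3 106.4]
0.09000000000000001 [270.3  57.9] [235.3  57.9]
0.11000000000000001 [270.1  12.4] [235.6  12.4]
0.13 [269.7 -28.6] [236.2 -28.6]
0.15000000000000002 [269.1 -64.4] [236.9 -64.4]
```

Predicted geometry has the hub over the post. To check tilt numerically I'll compare the foot and hub silhouettes with predictions for several pitch angles.

```bash
python3 - <<'E'
from h import *
from scipy.spatial.transform import Rotation as Ro
o=get_obs();T=o['tool_pos'];Rt=Ro.from_euler('xyz',o['orientation']).as_matrix()
t=np.linspace(0,6.283,40)
def sil(d,pitch,xc,r,z0,z1):
    P=np.array([[xc+r*np.cos(q),r*np.sin(q),z] for z in(z0,z1) for q in t])-[0,0,.022]
    P=P@Ro.from_euler('y',pitch).as_matrix().T   # +pitch: foot down
    g=Rt@[0,0,-.0172]; yaw=o['orientation'][2]
    X=T+g+P@Ro.from_euler('z',yaw).as_matrix().T
    p=(X@np.array(d['R']).T+np.array(d['t']))@d['camera_matrix'].T; p=p[:,:2]/p[:,2:]
    return p
for f,f0 in(('s9','scene0'),('q9','side0')):
    d=load(f);b=load(f0)
    sat=cv2.cvtColor(d['image'],cv2.COLOR_RGB2HSV)[...,1]; df=np.abs(d['image'].astype(int)-b['image']).max(2)
    for n,a in(('foot',(.165,.012,0,.031)),('hub',(-.065,.021,0,.03))):
        p=sil(d,0,*a);lo=(p.min(0)-8).astype(int);hi=(p.max(0)+8).astype(int)
        sub=sat[lo[1]:hi[1],lo[0]:hi[0]];dd=df[lo[1]:hi[1],lo[0]:hi[0]]
        m=((sub<75)&(dd>25)).astype(np.uint8)
        print(f,n,'origin',lo); print('\n'.join(''.join('.#'[v] for v in r) for r in m))
        for pi in(-3,0,3):
            p=sil(d,np.radians(pi),*a); print(pi,'x',(p[:,0].min()-lo[0]).round(1),(p[:,0].max()-lo[0]).round(1),'y',(p[:,1].min()-lo[1]).round(1),(p[:,1].max()-lo[1]).round(1))
E
```

```text
s9 foot origin [335 155]
.......................
.......................
.......................
##.....................
####...................
######.................
########...............
##########.............
..#############........
..##.###########.......
...#############.......
......##.#######.......
........##.#####.......
.........####..........
.........####..........
.........####..........
.........####..........
..........##...........
.......................
.......................
.......................
.......................
.......................
.......................
.......................
.......................
-3 x 9.3 16.0 y 6.8 16.9
0 x 8.9 15.9 y 8.6 18.7
3 x 8.4 15.7 y 10.4 20.4
s9 hub origin [287 133]
....................#######
...................#.######
................###########
...............####....####
.........#########.....####
........#########.....#####
.......###########..#######
.......####################
........###################
........###################
........###########..######
........#################..
........#########
[... 1414 characters left out ...]
#.................
#############...............
##################..........
.###################........
..###....############.......
..........###########.......
..........###########.......
..........###########.......
..........###########.......
..........###########.......
...........##########.......
...........##########.......
...........##########.......
...........########.........
..............###...........
............................
...............####.........
.............#.....##.......
............#.......#.......
.....................#......
...........#.........#......
...........#.........#......
-3 x 8.6 20.0 y 8.9 21.9
0 x 8.5 20.1 y 8.4 21.3
3 x 8.4 20.2 y 7.8 20.5
```

The silhouettes match a level arm to within about 1°. The hub is within about 1 mm of the post axis and about 4 cm above the collar, which hasn't moved. I'll let it settle and hand in.

move_arm:
  targets:
    - {"delta_pos": [0, 0, 0], "delta_rot": [0, 0, 0], "gripper": 0.05}
    - {"delta_pos": [0, 0, 0], "delta_rot": [0, 0, 0], "gripper": 0.05}
    - {"delta_pos": [0, 0, 0], "delta_rot": [0, 0, 0], "gripper": 0.05}
    - {"delta_pos": [0, 0, 0], "delta_rot": [0, 0, 0], "gripper": 0.05}

```text
time_s: 20.58
tool_pos: [0.6239, 0.2049, 0.1794]
orientation: [3.142, -0.0, -0.088]
force: [-0.0, 0.8, -3.8]
opening: 0.0134
gripper_force: 40.0
```

```bash
python3 -c "
from h import *
print(get_obs()['tool_pos']);print(workorder.hand_in())"
```

```text
[0.62389596 0.20487413 0.17938401]
the job is handed in; nothing more can be done
None
```

The job is handed in at about 21 s (no verdict came back): the collar is seated flat on the post, and the gripper is holding the lift arm level to within about 1°, with the hub centred over the post to within about 1 mm and about 4 cm above the collar.

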